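# Clamp a tip box on the shaker and lock the jaw with a T-toggle

### The job

Clamp the blue pipette-tip box on the shaker: slide the shaker's blue jaw forward until the box is held snugly between it and the fixed steel stop. Then take the orange T-toggle from its grey holder, pass its crossbar down through the slot in the jaw's foot until the flange sits on the foot, give it a quarter turn so that it holds, and let go. Leave the bystanders on the bench where they are.

Things in the scene. Friction and masses are not known exactly. Their poses are not given: they have to be found in the camera images.
- shaker: Bench shaker, white, fixed, aluminium platform 210 (x) by 300 (y) mm, top 108 mm above the bench. Origin: centre of its underside, on the bench. The jaw travels along the shaker's +y towards a fixed steel stop bar at the +y end (150 mm wide in x, inner face at y = +130 mm, 45 mm tall above the platform). Two guide strips 8 mm high on the platform at x = +-95 mm.
- jaw (a joint): Slide of the blue jaw along the shaker's +y, in m: 0 fully back, slide ends at 0.070. With the box squarely between jaw and stop bar it reads 0.055, and there the jaw's slot lies over the platform's slot. Friction about 4 N, stays where it is left; pushing it with the box in front takes about 6 to 8 N.
- jaw_slot (a point): Centre of the slot in the jaw's foot, on the foot's top (116 mm above the bench, 8 mm above the platform); axes as the shaker's. Through slot, 54 mm along x, 18 mm along y. The foot is 8 mm thick, 90 mm wide in x, and reaches from 30 mm behind the slot's centre (-y) to the jaw's upright.
- jaw_back (a point): Centre of the back (-y) face of the jaw's upright, the place to push: 75 mm in +y from the slot's centre and 22 mm above the foot's top. The upright is blue, 150 mm wide (x), 12 mm thick (y); its top is 45 mm above the foot's top. Axes as the shaker's.
- tip_box: Pipette-tip box, blue with a pale lid, closed, 120 (x) by 85 (y) by 64 mm high, about 0.3 kg, loose on the shaker's platform between the jaw and the stop bar. Origin: centre of its underside.
- toggle: T-toggle, 84 mm tall, about 0.12 kg. Origin on its axis at the underside of its steel flange (40 mm diameter, z 0 to 6 mm). Above: orange flat handle 64 (x) by 14 (y) mm, z 6 to 52. Below: shank 14 mm diameter, at its foot a crossbar 46 (x) by 10 (y) mm, z -32 to -22, parallel to the handle. Starts upright in the holder. Seated on the jaw it turns either way, 6 mm free under the platform.
- holder: Grey block fixed to the bench, 100 (x) by 70 (y) by 50 mm high, with a slot 54 by 18 mm along its x, 42 mm deep, in which the toggle stands with its flange on the block's top. Origin: centre of its underside.
- green_box: Bystander: green tip box with a pale lid, 120 by 85 by 64 mm, loose on the bench. Origin: centre of its underside.
- amber_bottle: Bystander: amber glass bottle with an orange cap, 70 mm diameter, 150 mm tall, loose. Origin: centre of its underside.
- white_jar: Bystander: white jar, 90 mm diameter, 100 mm tall, loose. Origin: centre of its underside.
- beaker: Bystander: glass beaker, 70 mm diameter, 90 mm tall, loose. Origin: centre of its underside.
- tube_rack: Bystander: yellow tube rack with capped tubes, 70 by 160 by 87 mm, loose. Origin: centre of its underside.
- plate_slot (a point): Centre of the through slot in the platform, at its top (x 0, y -42, z 108 mm of the shaker; axes as the shaker's). 54 mm along x, 18 mm along y; platform 8 mm thick, 40 mm of free space below. Hidden or partly hidden by the jaw's foot.
There are look-alikes about, which are no part of the job. What is shaped like the toggle but black, turquoise or yellow is not meant.

How it is judged:
On the way, in this order (a step that is already met when the one before it is completed fails the run):
1. the jaw has been slid up so that the box is snug between jaw and stop (slack under 4 mm) (value of joint jaw above 0.051 m), for 0.2 s.
2. the toggle's crossbar has passed through both slots (flange within 5 mm of the foot) (z of toggle in the frame of jaw_slot below 0.005 m and horizontal distance between toggle and jaw_slot below 0.02 m and angle between toggle's own z axis and vertical below 0.15 rad), for 0.1 s.
At the end, for the whole second after the job is handed in: Box flat on the platform between jaw and stop bar (x within 50 mm), under 4 mm slack (jaw above 0.051); toggle upright in the jaw's slot (within 20 mm of its centre), flange on the foot (within 4 mm), handle across the slot within 0.4 rad; both at rest (value of joint jaw above 0.051 m and x of tip_box in the frame of shaker between -0.05 and 0.05 m and y of tip_box in the frame of shaker between 0.082 and 0.093 m and z of tip_box in the frame of shaker between 0.104 and 0.113 m and angle between tip_box's own z axis and vertical below 0.1 rad and horizontal distance between toggle and jaw_slot below 0.02 m and z of toggle in the frame of jaw_slot between -0.004 and 0.004 m and angle between toggle's own z axis and vertical below 0.12 rad and angle between the x axis of toggle and the y axis of shaker, either way round below 0.4 rad and linear speed of each of toggle, tip_box below 0.02 m/s); the robot touches nothing.
It fails at once if a bystander is shoved more than 40 mm or knocked over (distance of any of green_box, amber_bottle, white_jar, beaker, tube_rack from where it was at the start of the episode above 0.04 m or angle between any of green_box, amber_bottle, white_jar, beaker, tube_rack's own z axis and vertical above 0.7 rad).
It also fails if it takes over 61 s, if anything falls off the work surface, if the arm or the gripper's body presses on something with over 40 N, if the wrist force passes 120 N, or if a joint passes its speed limit or range.

### The arm

A 6-joint arm with a two-finger parallel gripper is mounted at the origin on the work surface. World frame = base frame: x ahead of the robot, y to its left, z up, the work surface at z = 0. Lengths are in m, angles in rad, forces in N, time in s.
With the tool pointing down it reaches from about 0.35 to 0.925 m from the base axis. Payload 6.4 kg.
Tool frame: the origin (TCP) lies midway between the tips of the shut fingers; the grasp point (between the pads) lies 19 mm behind it (grip_point_offset is the distance from the TCP to the grasp point, in m); x points along the fingers, y is the direction in which the jaws open and shut, and the axes are right-handed (so a half turn about x gives the same grasp; the last joint's range is limited). The gripper opens to 94 mm and grips with 3 to 60 N. Pads are 16 mm wide; open, the fingers measure 119 mm over their backs; the gripper's body (75 mm by 177 mm) begins 78 mm behind the grasp point.
Start: joints at [-1.509, 0.245, 1.558, -0, 1.339, -0.174], TCP at [0.152, -0.632, 0.205] pointing down, gripper open.
Joint ranges: [-3.13, 3.13], [-1.02, 2.26], [0.13, 2.54], [-0.95, 4.09], [0.21, 2.88], [-2.74, 2.74]. Speed limits (rad/s): [2.57, 2.57, 3.14, 3.14, 3.14, 3.14].

### API

Orientations are given as a unit quaternion [w, x, y, z].
In Python, from bench import read_state, read_camera, calibration, sign_off, recognise, spot_point, grip_point_offset gives the robot as it stands. The module is installed in compiled form; this text tells all that it offers.
- The arm moves only by the shell command python3 -m inch 'ROWS' [FORCE]. ROWS is JSON, a list of rows, each a list of 3 entries, a list of its own where there are three numbers: the opening, from -1 (shut) to 1 (fully open), then the shift along the tool's x, y, z in m, then the turn, a rotation vector about the tool's x, y, z in degrees. In form: [[gripper, [dx, dy, dz], [rx, ry, rz]], ...]. A call has exactly 5 rows; each row is the pose to reach, as a shift and turn from the pose measured when the call began, along the tool's axes at that moment; what a row does not reach only later rows make up. A row lasts 1/12 s, in which the tool goes at most 41.7 mm and 7.16 degrees, less where a joint would pass 70% of its speed; a pose out of reach is approached as far as the arm can. A call with a gripper value outside its range is refused whole. The fingers move at their own pace and stop on an object; FORCE is the grip in N (left out, the last holds). Time passes only in rows, so rows that repeat a pose let the fingers close, or fill a call up. It gives the time, the measured TCP pose, the force and the opening at its end, in the units of the state.
- read_state(): the state, without advancing time (a new reading comes with each control period).
- read_camera(name): name is "scene" or "top" or "wrist"; returns the picture (420x560x3 uint8, red, green, blue); there is no depth.
- calibration(name): a dict with "mtx" (3x3 intrinsics, pixels), "R" (3x3) and "t" (3): a world point X has camera coordinates R X + t. Camera axes: x right, y down, z forward; pixel columns grow to the right and rows downward; lengths in m; the calibration is good to about 2 mm. A picture is of the moment at which its call begins: read the wrist's pose just before it. calibration takes no time and is no camera call; for the wrist camera it gives the pose at the moment of the call.
- sign_off(): hands the job in, once; it reports no verdict.
Trained networks look in the newest picture that a camera, given by its name, has taken for a name from the list of things; names that differ only in an ending like _2 or _b are one class to them, and where a whole thing is asked for, a point or a joint stands for the part that bears it (a point fixed in the world has none). Each returns a list of dicts, best first, with "p" (0 to 1); they miss things now and then, are a little off and sometimes report something else, mostly with a low value. They report only what shows in the picture. A call takes as long as a camera call. They do not tell look-alikes from the thing itself.
- recognise(thing, camera): "box" ([left, top, right, bottom] in pixels, round what is visible of it).
- spot_point(thing, camera): "xy" ([column, row] in pixels: a listed point, or the origin of a listed thing).
The state is a dict: "t": time; "joint_pos": joint angles; "qvel": joint speeds; "tau": joint torques, N m; "position": TCP position; "tcp_rot": TCP orientation; "wrist_force": force on the tool from outside, world axes, zero at the start; "moment": the same for the moment, N m; "grip_width": finger opening in m.
Only numpy, scipy, OpenCV 4.12 (cv2) and the standard library are available. Lean on these libraries where they do the work, as an engineer would, in place of code of your own. Each camera call takes 0.05 s, during which the arm holds its last target.

## Working session

There is one attempt and no reset: what is moved stays moved. The work goes in short steps, Python scripts to look and compute and a shell command to move; the robot and the scene stay as the last step left them, time stands still between calls to the robot, and variables do not carry over. Pictures are saved under pics/ and viewed, and the job is handed in when it is done.

```bash
mkdir -p pics
python3 - <<'E'
from bench import *
import cv2
for c in ["scene","top","wrist"]:
    im=read_camera(c); cv2.imwrite(f"pics/{c}0.png",im[:,:,::-1])
    for n in ["shaker","jaw_slot","jaw_back","tip_box","toggle","holder"]:
        try:
            print(c,n,[(round(d["p"],2),[round(float(v)) for v in d["xy"]]) for d in spot_point(n,c)][:4])
        except Exception as e: print(c,n,e)
s=read_state(); print(s["t"],s["position"],s["tcp_rot"],s["wrist_force"],s["grip_width"],grip_point_offset)
E
```

```text
scene shaker [(0.61, [317, 208]), (0.19, [120, 227])]
scene jaw_slot [(0.95, [284, 199])]
scene jaw_back [(0.94, [318, 187]), (0.39, [284, 201])]
scene tip_box [(0.69, [348, 184]), (0.56, [434, 191]), (0.22, [118, 228])]
scene toggle [(0.88, [229, 219]), (0.81, [187, 188]), (0.75, [233, 177]), (0.69, [175, 244])]
scene holder [(0.7, [193, 197])]
top shaker [(0.95, [258, 205])]
top jaw_slot [(0.75, [266, 203]), (0.68, [286, 205])]
top jaw_back [(0.97, [258, 198])]
top tip_box [(0.56, [226, 193])]
top toggle [(0.78, [342, 217]), (0.56, [396, 209]), (0.55, [367, 262]), (0.46, [322, 270])]
top holder [(0.56, [367, 261])]
wrist shaker []
wrist jaw_slot []
wrist jaw_back []
wrist tip_box []
wrist toggle []
wrist holder []
1.05 [ 0.1518327  -0.63203536  0.20547992] [ 0.08316542  0.70220912  0.08314305 -0.70219164] [-0.4662141  -0.18004427  0.41906022] 0.09398543178074857 0.0188
```

View pics/scene0.png

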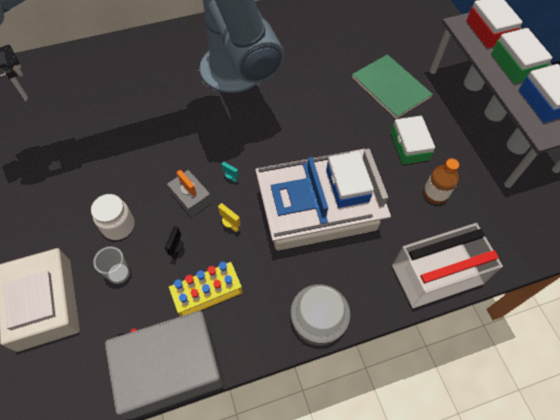

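View pics/top0.png

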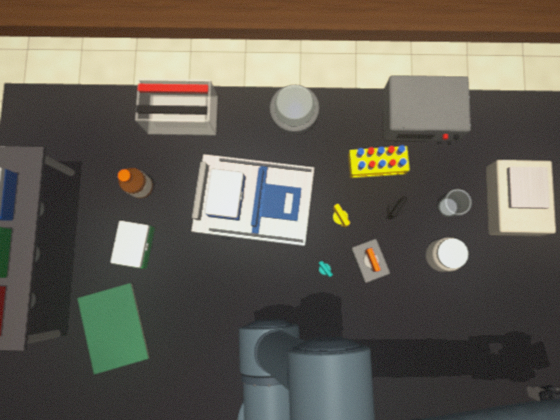

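View pics/wrist0.png

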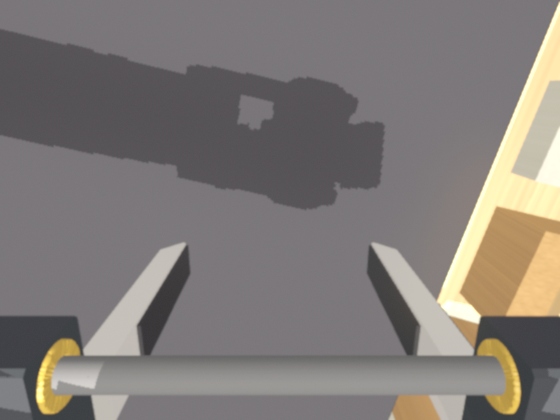

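```bash
cat > h.py <<'E'
import numpy as np, cv2
from bench import *
def ray(cam,uv,z,cal=None):
    c=cal or calibration(cam); K,R,t=[np.array(c[k],float) for k in("mtx","R","t")]
    o=-R.T@t.ravel(); d=R.T@np.linalg.inv(K)@np.array([uv[0],uv[1],1.])
    return o+d*(z-o[2])/d[2]
def proj(cam,X,cal=None):
    c=cal or calibration(cam); K,R,t=[np.array(c[k],float) for k in("mtx","R","t")]
    p=K@(R@np.array(X,float)+t.ravel()); return p[:2]/p[2]
E
python3 - <<'E'
from h import *
for c in("top","scene"):
    k=calibration(c); R=np.array(k["R"]);print(c,k["mtx"][0][0],-R.T@np.array(k["t"]).ravel())
im=cv2.imread("pics/top0.png")
a=cv2.resize(im[140:290,180:320],None,fx=4,fy=4,interpolation=cv2.INTER_CUBIC);
b=cv2.resize(im[190:300,310:420],None,fx=5,fy=5,interpolation=cv2.INTER_CUBIC)
cv2.imwrite("pics/ca.png",a);cv2.imwrite("pics/cb.png",b)
im=cv2.imread("pics/scene0.png")
cv2.imwrite("pics/cs.png",cv2.resize(im[130:270,150:400],None,fx=3.2,fy=3.2,interpolation=cv2.INTER_CUBIC))
E
```

```text
top 481.9861902508871 [ 0.36832062 -0.03265455  1.36911998]
scene 482.168620460154 [ 1.15050183 -0.2379131   1.16689603]
```

View pics/ca.png

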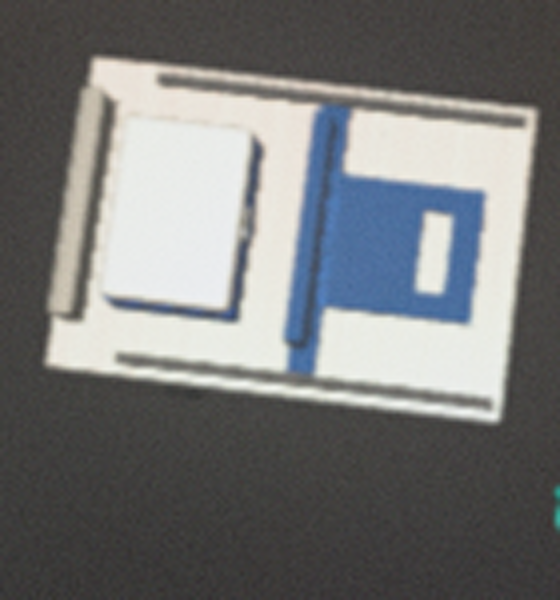

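View pics/cb.png

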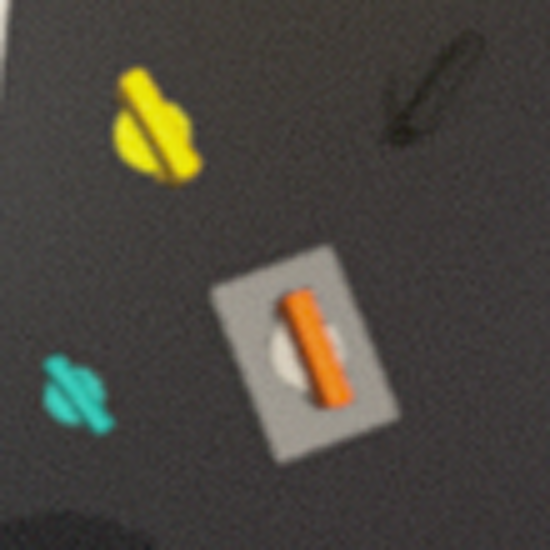

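View pics/cs.png

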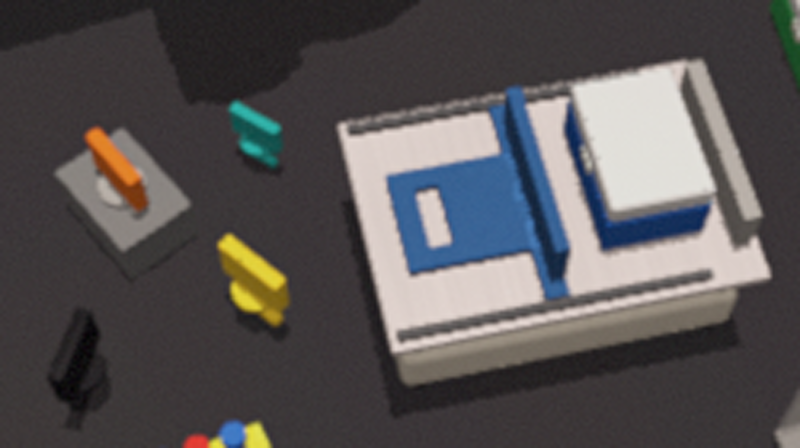

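Run:
```python
from h import *
def U(x,y,f,ox,oy): return ((x+.5)/f-.5+ox,(y+.5)/f-.5+oy)
# corners shaker frame
pl={(.105,.15):(92,56),(.105,-.15):(537,108),(-.105,-.15):(500,422),(-.105,.15):(45,367)}
W=[];S=[]
for s,p in pl.items():
    W.append(ray("top",U(*p,4,180,140),.108)[:2]);S.append(s)
W=np.array(W);S=np.array(S)
def fit(S,W):
    A=S-S.mean(0);B=W-W.mean(0)
    th=np.arctan2((A[:,0]*B[:,1]-A[:,1]*B[:,0]).sum(),(A*B).sum())
    R=np.array([[np.cos(th),-np.sin(th)],[np.sin(th),np.cos(th)]])
    t=W.mean(0)-R@S.mean(0); return th,R,t,W-(S@R.T+t)
th,R,t,r=fit(S,W);print("shaker",t,np.degrees(th),"res mm",(r*1000).round(1).tolist())
inv=lambda w:((w-t)@R*1000).round(1)
for n,p,z in [("slot c",(433,254),.116),("foot -y edge top corner",(485,190),.116),("foot -y bottom",(469,325),.116),("upright top back face hi",(347,106),.161),("upr top back lo",(302,346),.161),("stop in hi",(105,92),.153),("stop in lo",(75,318),.153),("lid tr",(250,128),.172),("lid br",(236,308),.172),("lid tl",(122,116),.172),("lid bl",(103,298),.172)]:
    print(n,inv(ray("top",U(*p,4,180,140),z)[:2]))
print("slot world @0, @.055",t+R@[0,-.097],t+R@[0,-.042],"jawback",t+R@[0,-.022])
hc={(.05,.035):(212,290),(.05,-.035):(331,245),(-.05,-.035):(400,415),(-.05,.035):(278,464)}
W2=np.array([ray("top",U(*p,5,310,190),.05)[:2] for p in hc.values()])
th2,R2,t2,r2=fit(np.array(list(hc)),W2);print("holder",t2,np.degrees(th2),(r2*1000).round(1).tolist())
# handle top face z=.102
P=[ray("top",U(*p,5,310,190),.102)[:2] for p in [(282,295),(310,290),(352,402),(325,408)]]
print("handle c",np.mean(P,0), np.degrees(np.arctan2(*( (P[0]+P[1])/2-(P[2]+P[3])/2)[::-1])),np.linalg.norm((P[0]+P[1])/2-(P[2]+P[3])/2))
# scene check
print("flange centre proj scene",proj("scene",[*t2,.05]),"top",proj("top",[*t2,.05]))
for s in pl: print(s,proj("scene",[*(t+R@s),.108]))
# nearby object positions
for n,uv in [("turq",(325,269)),("yellow",(341,215)),("black",(397,207)),("rack",(380,161)),("jar",(450,254)),("amber",(135,182)),("bowl",(295,108))]: print(n,ray("top",uv,.08)[:2].round(3))
```

```text
shaker [0.59021181 0.07426851] -5.794242933779808 res mm [[1.4, 0.9], [1.0, -1.2], [-1.2, -0.8], [-1.2, 1.1]]
slot c [ -2.  -94.1]
foot -y edge top corner [  44.7 -123.1]
foot -y bottom [ -46.  -123.3]
upright top back face hi [ 79.7 -28.8]
upr top back lo [-77.8 -20.4]
stop in hi [ 72.2 129.1]
stop in lo [-76.6 126.7]
lid tr [55.5 29.8]
lid br [-60.2  23. ]
lid tl [ 53.5 112. ]
lid bl [-64. 107.]
slot world @0, @.055 [ 0.58041904 -0.0222359 ] [0.58597164 0.0324831 ] jawback [0.58799077 0.05238092]
holder [ 0.43666531 -0.2467313 ] 21.67664065608907 [[-0.3, -0.4], [-0.2, -0.3], [1.1, -0.1], [-0.7, 0.8]]
handle c [ 0.43642693 -0.24458088] 20.58458442519939 0.06214155176329873
flange centre proj scene [187.66563782 187.78722567] top [370.62627006 260.20356137]
(0.105, 0.15) [390.15499327 215.18005292]
(0.105, -0.15) [272.5092886  239.07622283]
(-0.105, -0.15) [255.21938896 168.14058312]
(-0.105, 0.15) [364.32630558 147.97711192]
turq [ 0.409 -0.121]
yellow [ 0.555 -0.163]
black [ 0.58  -0.313]
rack [ 0.706 -0.269]
jar [ 0.456 -0.452]
amber [0.636 0.402]
bowl [ 0.854 -0.033]
```

```bash
cat >> h.py <<'E'
from scipy.spatial.transform import Rotation as Ro
SH=np.array([.5902,.0743]);TH=np.radians(-5.8)
RS=np.array([[np.cos(TH),-np.sin(TH)],[np.sin(TH),np.cos(TH)]])
def sh(x,y): return SH+RS@np.array([x,y])
def state():
    s=read_state();q=np.array(s["tcp_rot"]);return s,np.array(s["position"]),Ro.from_quat(np.r_[q[1:],q[0]])
def down(yawdeg):  # tool x down, tool y axis at world yaw
    a=np.radians(yawdeg);y=np.array([np.cos(a),np.sin(a),0]);x=np.array([0,0,-1.]);return Ro.from_matrix(np.c_[x,y,np.cross(x,y)])
def delta(P,yaw):
    s,p,r=state();d=r.inv().apply(np.array(P)-p)
    v=np.degrees((r.inv()*down(yaw)).as_rotvec())
    print("t%.2f"%s["t"],"pos",p.round(4),"yaw_y %.1f"%np.degrees(np.arctan2(*r.as_matrix()[:2,1][::-1])),"F",np.round(s["wrist_force"],1),"w %.4f"%s["grip_width"],"j",np.round(s["joint_pos"],2))
    print("shift mm",(d*1000).round(1),"turn",v.round(1))
E
python3 - <<'E'
from h import *
s,p,r=state();print(r.as_matrix().round(3))
P=sh(0,-.065)
for y in (-5.8,84.2,174.2,-95.8): print(y);delta([*P,.24],y)
E
```

```text
[[ 0.     0.234 -0.972]
 [-0.    -0.972 -0.234]
 [-1.     0.    -0.   ]]
-5.8
t1.05 pos [ 0.1518 -0.632   0.2055] yaw_y -76.5 F [-0.5 -0.2  0.4] w 0.0940 j [-1.51  0.25  1.56  0.    1.34 -0.17]
shift mm [ -34.5 -523.1 -569.7] turn [-70.7   0.   -0. ]
84.2
t1.05 pos [ 0.1518 -0.632   0.2055] yaw_y -76.5 F [-0.5 -0.2  0.4] w 0.0940 j [-1.51  0.25  1.56  0.    1.34 -0.17]
shift mm [ -34.5 -523.1 -569.7] turn [-160.7    0.    -0. ]
174.2
t1.05 pos [ 0.1518 -0.632   0.2055] yaw_y -76.5 F [-0.5 -0.2  0.4] w 0.0940 j [-1.51  0.25  1.56  0.    1.34 -0.17]
shift mm [ -34.5 -523.1 -569.7] turn [109.3  -0.   -0. ]
-95.8
t1.05 pos [ 0.1518 -0.632   0.2055] yaw_y -76.5 F [-0.5 -0.2  0.4] w 0.0940 j [-1.51  0.25  1.56  0.    1.34 -0.17]
shift mm [ -34.5 -523.1 -569.7] turn [19.3 -0.  -0. ]
```

```bash
F='[-1,[-0.035,-0.523,-0.570],[-70,0,0]]'; python3 -m inch '[[-1,[-0.035,-0.523,-0.570],[-70,0,0]],[-1,[-0.035,-0.523,-0.570],[-70,0,0]],[-1,[-0.035,-0.523,-0.570],[-70,0,0]],[-1,[-0.035,-0.523,-0.570],[-70,0,0]],[-1,[-0.035,-0.523,-0.570],[-70,0,0]]]' 20; python3 -c "
from h import *
delta([*sh(0,-.065),.24],-5.8)"
```

```text
t: 1.47
position: [0.2688, -0.4577, 0.215]
tcp_rot: [0.297, 0.642, 0.297, -0.642]
wrist_force: [1.2, 0.0, -0.3]
grip_width: 0.0637
t1.47 pos [ 0.2688 -0.4577  0.215 ] yaw_y -40.4 F [ 1.2  0.  -0.3] w 0.0637 j [-1.25 -0.04  1.85  0.    1.33 -0.55]
shift mm [ -25.   -62.8 -560. ] turn [-34.6   0.   -0. ]
```

```bash
python3 -m inch '[[-1,[-0.025,-0.063,-0.560],[-34.6,0,0]],[-1,[-0.025,-0.063,-0.560],[-34.6,0,0]],[-1,[-0.025,-0.063,-0.560],[-34.6,0,0]],[-1,[-0.025,-0.063,-0.560],[-34.6,0,0]],[-1,[-0.025,-0.063,-0.560],[-34.6,0,0]]]'; python3 -c "
from h import *
delta([*sh(0,-.065),.24],-5.8)"
```

```text
t: 1.88
position: [0.3849, -0.2849, 0.2245]
tcp_rot: [0.476, 0.523, 0.475, -0.523]
wrist_force: [0.8, -0.0, -0.0]
grip_width: 0.031
t1.88 pos [ 0.3849 -0.2849  0.2245] yaw_y -5.4 F [ 0.8 -0.  -0. ] w 0.0310 j [-0.87 -0.19  1.96  0.    1.36 -0.78]
shift mm [ -15.6  169.8 -312. ] turn [ 0.4  0.  -0.1]
```

```bash
python3 -m inch '[[-1,[-0.016,0.170,-0.312],[0,0,0]],[-1,[-0.016,0.170,-0.312],[0,0,0]],[-1,[-0.016,0.170,-0.312],[0,0,0]],[-1,[-0.016,0.170,-0.312],[0,0,0]],[-1,[-0.016,0.170,-0.312],[0,0,0]]]'; python3 -c "
from h import *
delta([*sh(0,-.065),.24],-5.8)"
```

```text
t: 2.3
position: [0.5014, -0.1121, 0.2342]
tcp_rot: [0.476, 0.523, 0.475, -0.523]
wrist_force: [0.7, -0.6, -0.2]
grip_width: 0.0009
t2.30 pos [ 0.5014 -0.1121  0.2342] yaw_y -5.4 F [ 0.7 -0.6 -0.2] w 0.0009 j [-0.44 -0.11  1.87 -0.    1.37 -0.35]
shift mm [  -5.9   70.4 -128.9] turn [ 0.4  0.1 -0.1]
```

```bash
python3 -m inch '[[-1,[-0.006,0.070,-0.129],[-0.4,0,0]],[-1,[-0.006,0.070,-0.129],[-0.4,0,0]],[-1,[-0.006,0.070,-0.129],[-0.4,0,0]],[-1,[-0.006,0.070,-0.129],[-0.4,0,0]],[-1,[-0.006,0.070,-0.129],[-0.4,0,0]]]'; python3 -c "
from h import *
delta([*sh(0,-.055),.13],-5.8)
cv2.imwrite('pics/w1.png',read_camera('wrist')[:,:,::-1])"
```

```text
t: 2.72
position: [0.5849, 0.0135, 0.2403]
tcp_rot: [0.48, 0.521, 0.478, -0.52]
wrist_force: [-0.5, 1.0, -0.3]
grip_width: 0.0007
t2.72 pos [0.5849 0.0135 0.2403] yaw_y -4.8 F [-0.5  1.  -0.3] w 0.0007 j [-0.17  0.06  1.7   0.    1.38 -0.09]
shift mm [110.3  -1.1  -6.1] turn [ 1.   0.  -0.2]
```

View pics/w1.png

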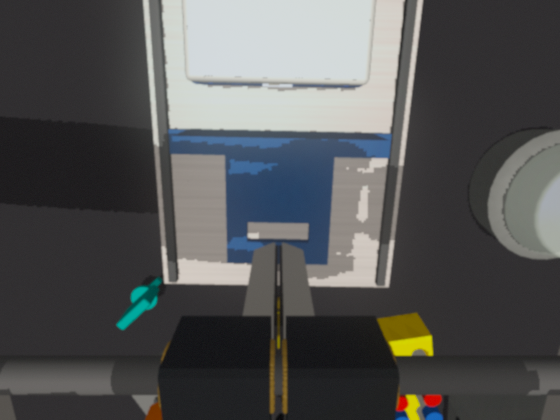

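Run:
```python
from h import *
inv=lambda w:((w-SH)@RS*1000).round(1)
for n,p,z in [("slot",(278,231),.116),("slot L",(247,231),.116),("slot R",(309,231),.116),("foot -y edge",(278,265),.116),("upr/foot junction",(278,158),.116),("upright top front",(278,131),.161),("upright top back?",(278,137),.161),("platform back L",(166,286),.108),("platform back R",(390,290),.108),("lid front edge",(277,82),.172),("lid L",(185,75),.172),("lid R",(368,80),.172),("upr L",(170,145),.161),("upr R",(390,145),.161)]:
    w=ray("wrist",p,z); print(n,w[:2].round(4),inv(w[:2]))
for n in ("jaw_slot","jaw_back"): print(n,spot_point(n,"wrist")[:2])
```

```text
slot [ 0.5828 -0.0213] [  2.3 -95.8]
slot L [ 0.5559 -0.019 ] [-24.7 -96.3]
slot R [ 0.6097 -0.0235] [ 29.3 -95.4]
foot -y edge [ 0.5801 -0.0537] [   2.9 -128.4]
upr/foot junction [0.5882 0.0426] [  1.2 -31.8]
upright top front [0.5903 0.0688] [ 0.7 -5.4]
upright top back? [0.59   0.0648] [ 0.8 -9.5]
platform back L [ 0.4734 -0.0703] [-101.6 -155.7]
platform back R [ 0.6826 -0.0922] [ 108.7 -156.3]
lid front edge [0.5923 0.1004] [-0.5 26.2]
lid L [0.5351 0.1094] [-58.4  29.4]
lid R [0.6497 0.0968] [56.9 28.4]
upr L [0.515  0.0656] [-73.9 -16.3]
upr R [0.6668 0.0528] [ 78.4 -13.6]
jaw_slot [{'xy': [280.6, 235.5], 'p': 0.61}]
jaw_back [{'xy': [279.7, 150.4], 'p': 0.71}]
```

```bash
python3 -m inch '[[-1,[0.035,0,-0.006],[1,0,0]],[-1,[0.070,-0.001,-0.006],[1,0,0]],[-1,[0.095,-0.001,-0.006],[1,0,0]],[-1,[0.110,-0.001,-0.006],[1,0,0]],[-1,[0.110,-0.001,-0.006],[1,0,0]]]'; python3 -c "
from h import *
delta([*sh(0,-.022),.13],-5.8)
delta([*sh(0,.025),.13],-5.8)"
```

```text
t: 3.28
position: [0.5791, 0.0144, 0.1256]
tcp_rot: [-0.471, -0.524, -0.474, 0.528]
wrist_force: [-0.5, 0.2, -1.1]
grip_width: 0.0004
t3.28 pos [0.5791 0.0144 0.1256] yaw_y -6.2 F [-0.5  0.2 -1.1] w 0.0004 j [-0.17  0.17  1.8  -0.    1.18 -0.06]
shift mm [ -4.5   4.7 -38.7] turn [-0.4  0.1  0.4]
t3.28 pos [0.5791 0.0144 0.1256] yaw_y -6.2 F [-0.5  0.2 -1.1] w 0.0004 j [-0.17  0.17  1.8  -0.    1.18 -0.06]
shift mm [ -4.6   4.4 -85.7] turn [-0.4  0.1  0.4]
```

```bash
python3 -m inch '[[-1,[-0.004,0.004,-0.012],[0,0,0]],[-1,[-0.004,0.004,-0.022],[0,0,0]],[-1,[-0.004,0.004,-0.030],[0,0,0]],[-1,[-0.004,0.004,-0.038],[0,0,0]],[-1,[-0.004,0.004,-0.046],[0,0,0]]]'; python3 -c "
from h import *
delta([*sh(0,.025),.13],-5.8)"
```

```text
t: 3.7
position: [0.5893, 0.0597, 0.1315]
tcp_rot: [-0.473, -0.524, -0.473, 0.528]
wrist_force: [0.0, -5.0, 3.7]
grip_width: 0.0008
t3.70 pos [0.5893 0.0597 0.1315] yaw_y -6.1 F [ 0.  -5.   3.7] w 0.0008 j [-0.09  0.19  1.76 -0.    1.19  0.02]
shift mm [  1.4  -0.8 -39.6] turn [-0.3  0.2  0.2]
```

```bash
python3 -m inch '[[-1,[0.001,-0.001,-0.007],[0,0,0]],[-1,[0.001,-0.001,-0.013],[0,0,0]],[-1,[0.001,-0.001,-0.019],[0,0,0]],[-1,[0.001,-0.001,-0.025],[0,0,0]],[-1,[0.001,-0.001,-0.030],[0,0,0]]]'; python3 -c "
from h import *
delta([*sh(0,.025),.13],-5.8)
cv2.imwrite('pics/t1.png',cv2.resize(read_camera('top')[140:290,180:320,::-1],None,fx=4,fy=4,interpolation=cv2.INTER_CUBIC))
cv2.imwrite('pics/w2.png',read_camera('wrist')[:,:,::-1])"
```

```text
t: 4.12
position: [0.5922, 0.0898, 0.1313]
tcp_rot: [-0.473, -0.524, -0.472, 0.527]
wrist_force: [0.7, -6.4, 4.0]
grip_width: 0.0004
t4.12 pos [0.5922 0.0898 0.1313] yaw_y -6.1 F [ 0.7 -6.4  4. ] w 0.0004 j [-0.04  0.21  1.75 -0.    1.19  0.07]
shift mm [ 1.2 -0.5 -9.4] turn [-0.3  0.2  0.1]
```

View pics/w2.png

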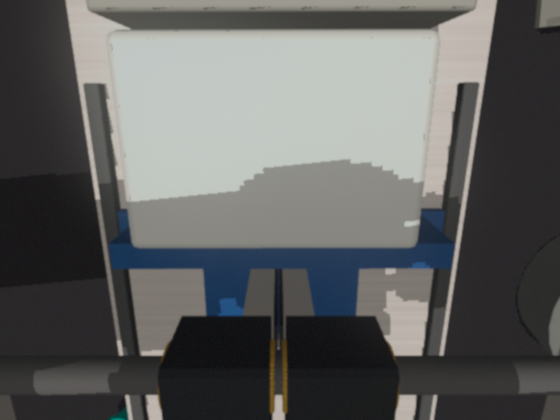

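```bash
python3 -m inch '[[-1,[0.001,-0.001,-0.003],[0,0,0]],[-1,[0.001,-0.001,-0.006],[0,0,0]],[-1,[0.001,-0.001,-0.008],[0,0,0]],[-1,[0.001,-0.001,-0.010],[0,0,0]],[-1,[0.001,-0.001,-0.012],[0,0,0]]]'; python3 -c "
from h import *
delta([*sh(0,.025),.13],-5.8)"
```

```text
t: 4.63
position: [0.5918, 0.0981, 0.13]
tcp_rot: [-0.475, -0.521, -0.471, 0.53]
wrist_force: [-3.0, -25.5, 6.2]
grip_width: 0.0005
t4.63 pos [0.5918 0.0981 0.13  ] yaw_y -6.0 F [ -3.  -25.5   6.2] w 0.0005 j [-0.02  0.21  1.74 -0.01  1.19  0.09]
shift mm [ 0.   0.8 -1.1] turn [-0.2  0.7  0.2]
```

```bash
python3 -m inch '[[-1,[0,0,0.000],[0,0,0]],[-1,[0,0,-0.001],[0,0,0]],[-1,[0,0,-0.001],[0,0,0]],[-1,[0,0,0.001],[0,0,0]],[-1,[0,0,0.008],[0,0,0]]]'; python3 -c "
from h import *
delta([*sh(0,-.02),.26],-5.8)
cv2.imwrite('pics/w3.png',read_camera('wrist')[:,:,::-1])"
```

```text
t: 5.05
position: [0.5902, 0.0915, 0.1293]
tcp_rot: [-0.474, -0.521, -0.472, 0.53]
wrist_force: [0.2, 0.0, -0.2]
grip_width: 0.0008
t5.05 pos [0.5902 0.0915 0.1293] yaw_y -6.0 F [ 0.2  0.  -0.2] w 0.0008 j [-0.03  0.21  1.75 -0.01  1.19  0.08]
shift mm [-130.3    1.2   38.5] turn [-0.2  0.6  0.3]
```

View pics/w3.png

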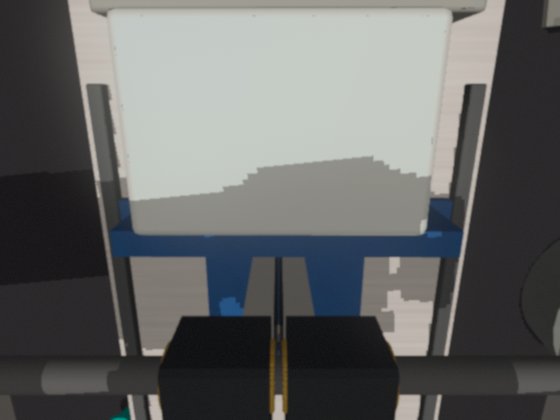

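Box is up against the stop bar (lid top edge row ~12, jaw behind it). Raise and look at the slot.

```bash
python3 -m inch '[[-1,[-0.010,0,0.012],[0,0,0]],[-1,[-0.040,0,0.038],[0,0,0]],[-1,[-0.080,0,0.070],[0,0,0]],[-1,[-0.120,0,0.100],[0,0,0]],[-1,[-0.150,0,0.110],[0,0,0]]]'; python3 -m inch '[[-1,[0,0,0.02],[0,0,0]],[-1,[0,0,0.02],[0,0,0]],[-1,[0,0,0.02],[0,0,0]],[-1,[0,0,0.02],[0,0,0]],[-1,[0,0,0.02],[0,0,0]]]'; python3 -c "
from h import *
delta([.4367,-.2467,.22],-68.5)
cv2.imwrite('pics/w4.png',read_camera('wrist')[:,:,::-1])
print(spot_point('jaw_slot','wrist')[:1])"
```

```text
t: 5.52
position: [0.5786, -0.0164, 0.2751]
tcp_rot: [-0.474, -0.521, -0.472, 0.53]
wrist_force: [1.1, -0.7, 0.4]
grip_width: 0.0005
t: 5.93
position: [0.5758, -0.0354, 0.2738]
tcp_rot: [-0.473, -0.52, -0.473, 0.531]
wrist_force: [-0.6, -0.6, 0.2]
grip_width: 0.0007
t5.93 pos [ 0.5758 -0.0354  0.2738] yaw_y -6.0 F [-0.6 -0.6  0.2] w 0.0007 j [-0.25  0.03  1.67 -0.01  1.45 -0.15]
shift mm [  57.3 -115.6  224.2] turn [62.5  0.9  0.2]
[{'xy': [287.6, 108.0], 'p': 0.77}]
```

View pics/w4.png

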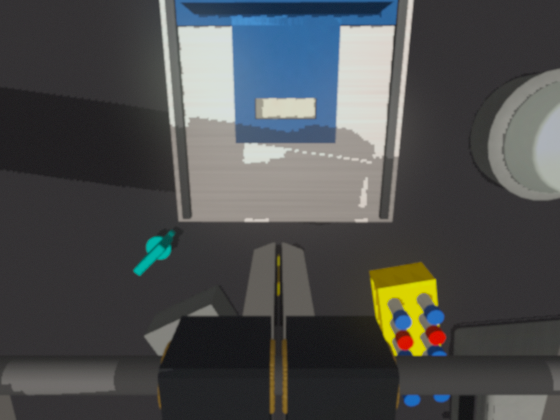

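```bash
python3 - <<'E'
from h import *
inv=lambda w:((w-SH)@RS*1000).round(1)
for n,p,z in [("slot c",(286,108),.116),("L",(256,108),.116),("R",(316,108),.116),("foot L back",(235,143),.116),("foot R back",(337,143),.116),("plat L",(178,221),.108),("plat R",(394,221),.108)]:
    w=ray("wrist",p,z); print(n,w[:2].round(4),inv(w[:2]))
E
python3 -m inch '[[-1,[0.0,-0.116,0.224],[62.5,1,0]],[-1,[0.0,-0.116,0.224],[62.5,1,0]],[-1,[0.0,-0.116,0.224],[62.5,1,0]],[1,[0.0,-0.116,0.224],[62.5,1,0]],[1,[0.0,-0.116,0.224],[62.5,1,0]]]'; python3 -c "
from h import *
delta([.4367,-.2467,.22],-68.5)"
```

```text
slot c [0.5899 0.0318] [  4.  -42.3]
L [0.5637 0.0345] [-22.3 -42.3]
R [0.6161 0.0291] [ 30.3 -42.4]
foot L back [0.5411 0.006 ] [-41.9 -72.9]
foot R back [ 0.6326 -0.0034] [ 50.1 -73. ]
plat L [ 0.4733 -0.0653] [-102.2 -150.7]
plat R [ 0.6849 -0.0866] [ 110.5 -150.5]
t: 6.45
position: [0.4601, -0.2102, 0.2767]
tcp_rot: [-0.286, -0.644, -0.288, 0.648]
wrist_force: [-0.0, -0.4, 0.2]
grip_width: 0.0103
t6.45 pos [ 0.4601 -0.2102  0.2767] yaw_y -42.1 F [-0.  -0.4  0.2] w 0.0103 j [-0.65 -0.15  1.84 -0.    1.46  0.09]
shift mm [56.9  7.4 42.4] turn [26.4  0.3  0.2]
```

```bash
python3 -m inch '[[1,[0.0,0.007,0.042],[26.4,0,0]],[1,[0.0,0.007,0.042],[26.4,0,0]],[1,[0.0,0.007,0.042],[26.4,0,0]],[1,[0.0,0.007,0.042],[26.4,0,0]],[1,[0.0,0.007,0.042],[26.4,0,0]]]'; python3 -c "
from h import *
delta([.4367,-.2467,.16],-68.5)
cv2.imwrite('pics/w5.png',read_camera('wrist')[:,:,::-1])
print(spot_point('toggle','wrist')[:2])"
```

```text
t: 6.87
position: [0.437, -0.2458, 0.2763]
tcp_rot: [-0.131, -0.692, -0.132, 0.697]
wrist_force: [-1.1, 0.6, 0.2]
grip_width: 0.0439
t6.87 pos [ 0.437  -0.2458  0.2763] yaw_y -68.6 F [-1.1  0.6  0.2] w 0.0439 j [-0.74 -0.16  1.85 -0.    1.46  0.46]
shift mm [116.3   1.1  -0.2] turn [-0.1  0.4  0.2]
[{'xy': [172.3, 145.5], 'p': 0.9}, {'xy': [278.8, 171.9], 'p': 0.76}]
```

View pics/w5.png

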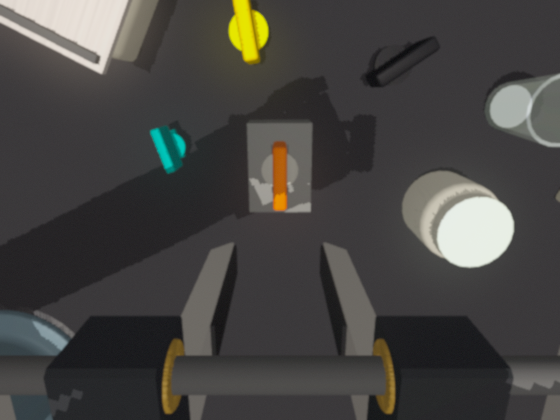

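Run:
```python
from h import *
for n,p,z in [("flange",(280,171),.056),("h far",(280,142),.102),("h near",(280,209),.102),("h mid",(280,176),.102),("hold TL",(248,121),.05),("TR",(312,121),.05),("BR",(312,212),.05),("BL",(248,212),.05)]:
    print(n,ray("wrist",p,z).round(4))
s,p,r=state()
print(proj("wrist",[.4367,-.2467,.056]),proj("wrist",p))
```

```text
flange [ 0.4394 -0.2482  0.056 ]
h far [ 0.4744 -0.2341  0.102 ]
h near [ 0.4126 -0.2588  0.102 ]
h mid [ 0.4438 -0.2463  0.102 ]
hold TL [ 0.476  -0.1968  0.05  ]
TR [ 0.5013 -0.2602  0.05  ]
BR [ 0.4073 -0.3006  0.05  ]
BL [ 0.38   -0.2323  0.05  ]
[277.8448739  172.72696366] [274.8365941  260.53330728]
```

```bash
python3 -c "
from h import *
delta([.4405,-.2474,.066],-68.3)"
python3 -m inch '[[1,[0.040,0.001,-0.003],[0,0.4,0]],[1,[0.080,0.001,-0.003],[0,0.4,0]],[1,[0.120,0.001,-0.003],[0,0.4,0]],[1,[0.140,0.001,-0.003],[0,0.4,0]],[1,[0.150,0.001,-0.003],[0,0.4,0]]]';  python3 -c "
from h import *
delta([.4405,-.2474,.066],-68.3)
cv2.imwrite('pics/w6.png',read_camera('wrist')[:,:,::-1])"
```

```text
t6.97 pos [ 0.4372 -0.2455  0.2764] yaw_y -68.3 F [0.1 0.5 0.8] w 0.0519 j [-0.74 -0.16  1.85 -0.    1.46  0.46]
shift mm [210.4   3.5  -3.8] turn [-0.   0.4  0.2]
t: 7.38
position: [0.4375, -0.243, 0.1223]
tcp_rot: [-0.131, -0.693, -0.137, 0.696]
wrist_force: [-0.7, 0.2, 0.8]
grip_width: 0.0849
t7.38 pos [ 0.4375 -0.243   0.1223] yaw_y -68.2 F [-0.7  0.2  0.8] w 0.0849 j [-0.73 -0.01  2.    0.    1.16  0.45]
shift mm [56.2  5.7 -1.3] turn [0.1 0.1 0.5]
```

View pics/w6.png

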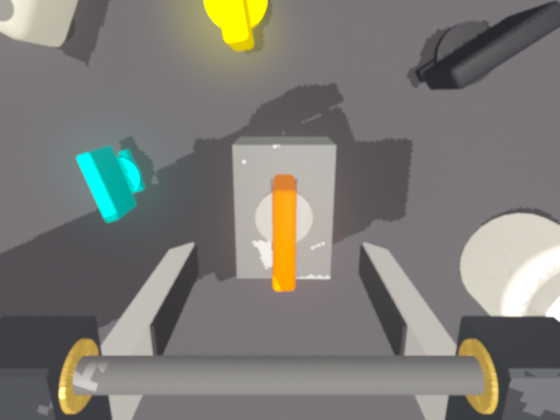

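Run:
```python
from h import *
for n,p,z in [("flange",(284,217),.056),("h far",(284,176),.102),("h near",(284,279),.102),("h near b",(284,290),.102),("hold TL",(234,145),.05),("TR",(335,145),.05),("BR",(330,278),.05),("BL",(237,278),.05)]:
    print(n,ray("wrist",p,z).round(4))
for c in [(.4405,-.2474),(.4367,-.2467)]:
  for a in [-.032,.032]:
    v=np.array([np.cos(np.radians(21.7)),np.sin(np.radians(21.7))])*a
    print(c,a,proj("wrist",[c[0]+v[0],c[1]+v[1],.102]))
k=calibration("wrist");R=np.array(k["R"]);print(-R.T@np.array(k["t"]))
```

```text
flange [ 0.4409 -0.2475  0.056 ]
h far [ 0.4774 -0.2324  0.102 ]
h near [ 0.4192 -0.256   0.102 ]
h near b [ 0.4124 -0.2588  0.102 ]
hold TL [ 0.474  -0.1977  0.05  ]
TR [ 0.4994 -0.2609  0.05  ]
BR [ 0.4071 -0.2986  0.05  ]
BL [ 0.3808 -0.2338  0.05  ]
(0.4405, -0.2474) -0.032 [283.65585384 292.39966918]
(0.4405, -0.2474) 0.032 [284.41281687 189.85737505]
(0.4367, -0.2467) -0.032 [280.23212286 297.16495528]
(0.4367, -0.2467) 0.032 [280.67768958 195.53042469]
[ 0.51819645 -0.21446958  0.30125624]
```

```bash
python3 -c "
from h import *
delta([.441,-.2472,.066],-68.3)"
python3 -m inch '[[1,[0.020,0.005,-0.002],[0,0,0.5]],[1,[0.040,0.005,-0.002],[0,0,0.5]],[1,[0.050,0.005,-0.002],[0,0,0.5]],[1,[0.056,0.005,-0.002],[0,0,0.5]],[1,[0.056,0.005,-0.002],[0,0,0.5]]]';  python3 -c "
from h import *
delta([.441,-.2472,.066],-68.3)"
```

```text
t7.43 pos [ 0.4375 -0.2432  0.1223] yaw_y -68.2 F [-0.2  0.5 -0.5] w 0.0895 j [-0.74 -0.01  2.    0.    1.16  0.45]
shift mm [56.3  5.5 -1.9] turn [0.1 0.1 0.5]
t: 7.85
position: [0.4411, -0.2467, 0.0663]
tcp_rot: [-0.134, -0.693, -0.134, 0.695]
wrist_force: [-0.6, -0.1, 0.6]
grip_width: 0.094
t7.85 pos [ 0.4411 -0.2467  0.0663] yaw_y -68.2 F [-0.6 -0.1  0.6] w 0.0940 j [-0.73  0.09  2.02 -0.    1.04  0.46]
shift mm [0.3 0.5 0.3] turn [0.1 0.2 0. ]
```

Close on the handle.

```bash
for i in 1 2; do :; done; python3 -m inch '[[-1,[0,0,0],[0,0,0]],[-1,[0,0,0],[0,0,0]],[-1,[0,0,0],[0,0,0]],[-1,[0,0,0],[0,0,0]],[-1,[0,0,0],[0,0,0]]]' 30; python3 -m inch '[[-1,[0,0,0],[0,0,0]],[-1,[0,0,0],[0,0,0]],[-1,[0,0,0],[0,0,0]],[-1,[0,0,0],[0,0,0]],[-1,[0,0,0],[0,0,0]]]' 30; python3 -m inch '[[-1,[0,0,0],[0,0,0]],[-1,[0,0,0],[0,0,0]],[-1,[0,0,0],[0,0,0]],[-1,[0,0,0],[0,0,0]],[-1,[0,0,0],[0,0,0]]]' 30; python3 -c "
from h import *
delta([.441,-.2472,.066],-68.3)"
```

```text
t: 8.27
position: [0.4414, -0.2469, 0.0669]
tcp_rot: [-0.134, -0.694, -0.134, 0.695]
wrist_force: [-0.8, -0.3, -0.4]
grip_width: 0.0637
t: 8.68
position: [0.4413, -0.2469, 0.0668]
tcp_rot: [-0.134, -0.694, -0.134, 0.695]
wrist_force: [0.0, -0.3, -0.2]
grip_width: 0.0305
t: 9.1
position: [0.4413, -0.2467, 0.0668]
tcp_rot: [-0.134, -0.693, -0.134, 0.695]
wrist_force: [-0.5, 0.9, 0.3]
grip_width: 0.0142
t9.10 pos [ 0.4413 -0.2467  0.0668] yaw_y -68.2 F [-0.5  0.9  0.3] w 0.0142 j [-0.73  0.09  2.01 -0.    1.04  0.46]
shift mm [0.8 0.3 0.4] turn [0.1 0.1 0. ]
```

```bash
python3 -m inch '[[-1,[-0.015,0,0],[0,0,0]],[-1,[-0.040,0,0],[0,0,0]],[-1,[-0.080,0,0],[0,0,0]],[-1,[-0.120,0,0],[0,0,0]],[-1,[-0.150,0,0],[0,0,0]]]'; python3 -c "
from h import *
delta([*sh(.003,-.047),.22],-95.8)
cv2.imwrite('pics/w7.png',read_camera('wrist')[:,:,::-1])
print(spot_point('toggle','wrist')[:2])"
```

```text
t: 9.52
position: [0.442, -0.247, 0.2197]
tcp_rot: [-0.135, -0.694, -0.133, 0.695]
wrist_force: [0.8, -0.5, 0.1]
grip_width: 0.0142
t9.52 pos [ 0.442  -0.247   0.2197] yaw_y -68.2 F [ 0.8 -0.5  0.1] w 0.0142 j [-0.73 -0.11  1.91 -0.    1.35  0.46]
shift mm [  -1.  -200.1 -237.9] turn [27.6  0.  -0.2]
[{'xy': [238.4, 31.3], 'p': 0.95}, {'xy': [406.9, 67.8], 'p': 0.89}]
```

View pics/w7.png

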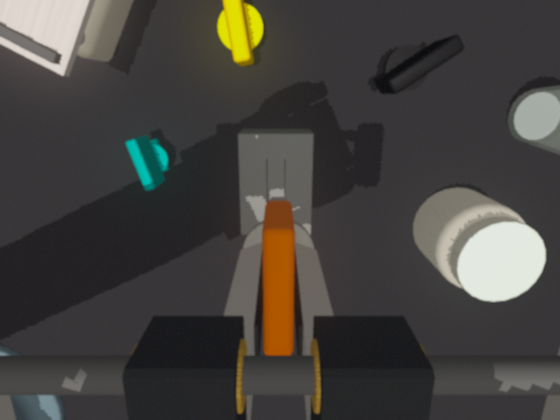

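Run:
```python
from h import *
im=cv2.imread("pics/w7.png");cv2.imwrite("pics/w7c.png",cv2.resize(im[190:370,220:340],None,fx=4,fy=4))
im=cv2.imread("pics/w6.png");cv2.imwrite("pics/w6c.png",cv2.resize(im[165:300,225:345],None,fx=4,fy=4))
s,p,r=state()
for off in (-.003,0,.003):
  for e,z in ((.032,.0352),(.032,-.0108),(-.032,.0352)):
    print(off,e,proj("wrist",p+r.apply([-z,0,-(e+off)])).round(1))
```

```text
-0.003 0.032 [274.  233.5]
-0.003 0.032 [274.9 202. ]
-0.003 -0.032 [274.4 362.4]
0 0.032 [274.  226.7]
0 0.032 [274.9 196.6]
0 -0.032 [274.4 356.9]
0.003 0.032 [274.  219.8]
0.003 0.032 [274.9 191.1]
0.003 -0.032 [274.3 351.5]
```

View pics/w7c.png

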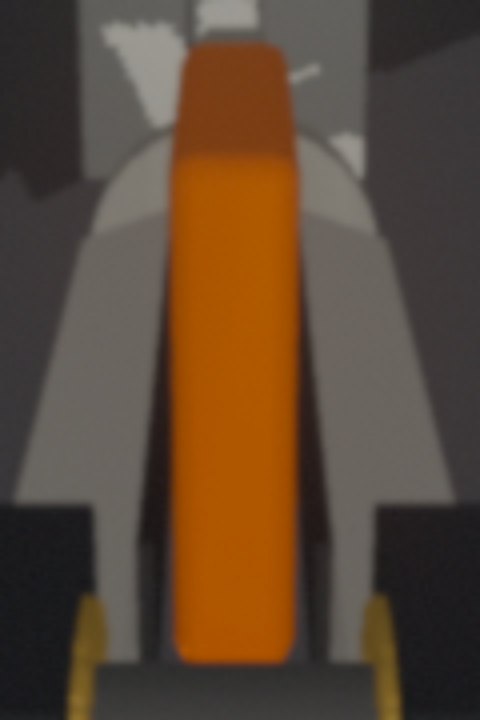

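View pics/w6c.png

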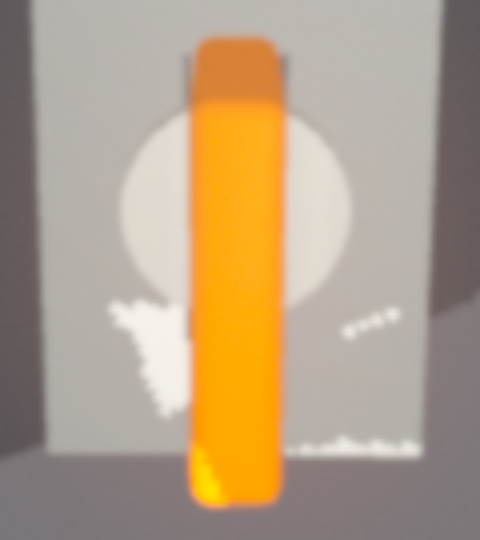

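```bash
python3 -m inch '[[-1,[-0.010,-0.203,-0.237],[27.6,0,0]],[-1,[-0.010,-0.203,-0.237],[27.6,0,0]],[-1,[-0.010,-0.203,-0.237],[27.6,0,0]],[-1,[-0.010,-0.203,-0.237],[27.6,0,0]],[-1,[-0.010,-0.203,-0.237],[27.6,0,0]]]'; python3 -c "
from h import *
delta([*sh(.003,-.042),.22],-95.8)"
```

```text
t: 10.03
position: [0.5303, -0.0797, 0.2238]
tcp_rot: [-0.035, 0.708, -0.04, -0.705]
wrist_force: [0.3, -1.2, -2.5]
grip_width: 0.0135
t10.03 pos [ 0.5303 -0.0797  0.2238] yaw_y -96.1 F [ 0.3 -1.2 -2.5] w 0.0135 j [-0.36 -0.04  1.83 -0.01  1.34  1.32]
shift mm [   3.1 -117.5  -46.4] turn [-0.3 -0.3 -0.5]
```

```bash
python3 -m inch '[[-1,[0.0,-0.040,-0.016],[0,0,0]],[-1,[0.0,-0.080,-0.032],[0,0,0]],[-1,[0.0,-0.105,-0.042],[0,0,-0.5]],[-1,[0.003,-0.1175,-0.0465],[0,0,-0.5]],[-1,[0.003,-0.1175,-0.0465],[0,0,-0.5]]]'; python3 -c "
from h import *
delta([*sh(.003,-.042),.188],-95.8)
cv2.imwrite('pics/w8.png',read_camera('wrist')[:,:,::-1])
cv2.imwrite('pics/t8.png',cv2.resize(read_camera('top')[140:290,180:320,::-1],None,fx=4,fy=4,interpolation=cv2.INTER_CUBIC))"
```

```text
t: 10.45
position: [0.5885, 0.0344, 0.2175]
tcp_rot: [-0.037, 0.707, -0.036, -0.706]
wrist_force: [0.6, -0.6, -1.7]
grip_width: 0.014
t10.45 pos [0.5885 0.0344 0.2175] yaw_y -95.9 F [ 0.6 -0.6 -1.7] w 0.0140 j [-0.13  0.09  1.71  0.    1.34  1.54]
shift mm [29.5  2.1 -0.6] turn [-0.1 -0.1  0. ]
```

View pics/w8.png

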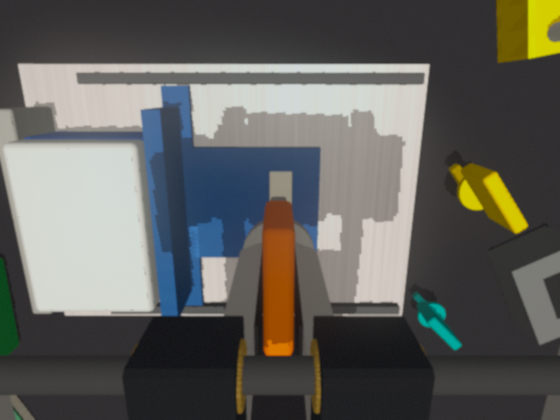

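View pics/t8.png

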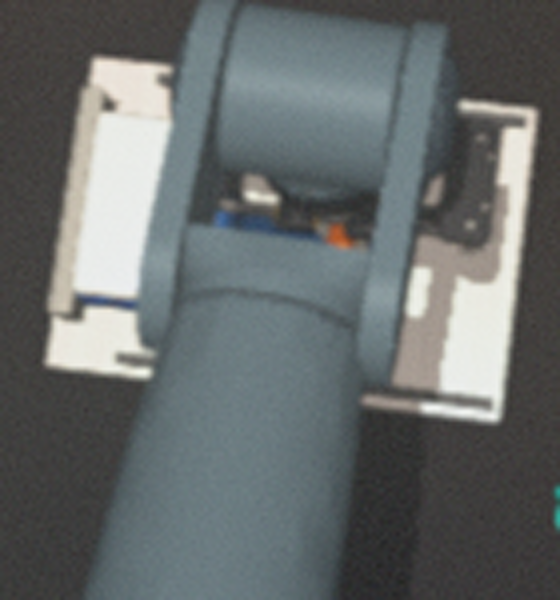

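Run:
```python
from h import *
im=cv2.imread("pics/w8.png");cv2.imwrite("pics/w8c.png",cv2.resize(im[140:270,220:340],None,fx=5,fy=5,interpolation=cv2.INTER_CUBIC))
inv=lambda w:((w-SH)@RS*1000).round(1)
s,p,r=state();print("tcp",inv(p[:2]))
for n,uv,z in [("slot far edge mid",(281,172),.116),("foot far edge",(281,148),.116),("plat far edge",(281,66),.108),("slotL",(270,180),.116),("slotR",(292.5,180),.116),("foot -y edge",(319,180),.116),("plat -y",(420,180),.108)]: print(n,inv(ray("wrist",uv,z)[:2]))
for e,z in ((.032,.0352),(.032,-.0108),(.023,-.0168-.022),(.023,-.0168-.032)):print(e,z,proj("wrist",p+r.apply([-z,0,-e])).round(1))
```

```text
tcp [  2.2 -42.5]
slot far edge mid [ 29.2 -46.1]
foot far edge [ 47.7 -46.1]
plat far edge [106.5 -46.3]
slotL [ 22.9 -37.5]
slotR [ 22.8 -55. ]
foot -y edge [ 22.7 -75.6]
plat -y [  20.6 -157.2]
0.032 0.0352 [275.5 228.2]
0.032 -0.0108 [276.  197.9]
0.023 -0.0388 [276.2 199.5]
0.023 -0.048799999999999996 [276.3 195.2]
```

View pics/w8c.png

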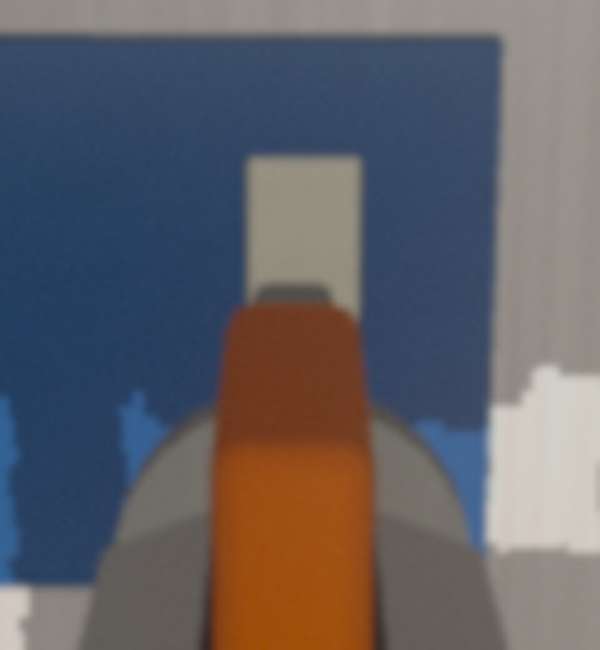

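```bash
python3 -m inch '[[-1,[0.010,0.0013,-0.001],[0,0,0]],[-1,[0.022,0.0013,-0.001],[0,0,0]],[-1,[0.034,0.0013,-0.001],[0,0,0]],[-1,[0.042,0.0013,-0.001],[0,0,0]],[-1,[0.044,0.0013,-0.001],[0,0,0]]]'
python3 - <<'E'
from h import *
delta([*sh(.0032,-.0437),.1328],-95.8)
im=read_camera('wrist')[:,:,::-1]
cv2.imwrite("pics/w9c.png",cv2.resize(im[110:270,200:360],None,fx=4,fy=4,interpolation=cv2.INTER_CUBIC))
E
```

```text
t: 10.97
position: [0.5873, 0.0299, 0.1714]
tcp_rot: [0.038, -0.705, 0.038, 0.707]
wrist_force: [-0.6, 0.3, -0.9]
grip_width: 0.0137
t10.97 pos [0.5873 0.0299 0.1714] yaw_y -96.1 F [-0.6  0.3 -0.9] w 0.0137 j [-0.14  0.14  1.75 -0.    1.26  1.54]
shift mm [38.6 -0.8 -1.7] turn [-0.3  0.1  0. ]
```

View pics/w9c.png

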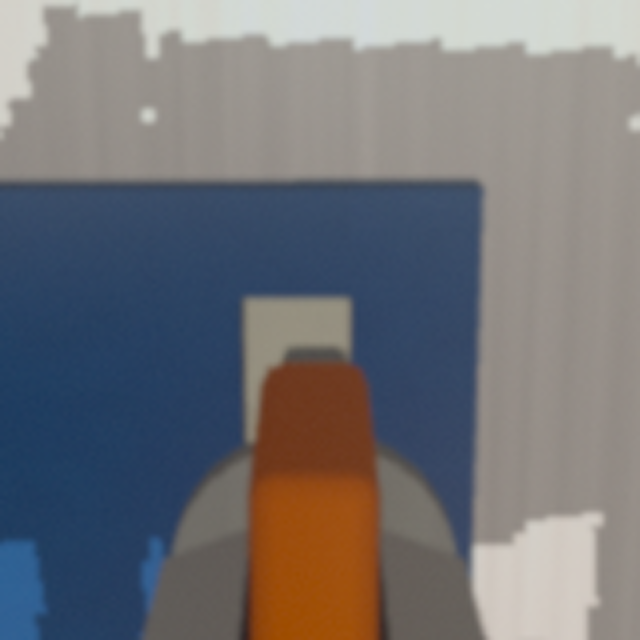

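```bash
python3 - <<'E'
from h import *
inv=lambda w:((w-SH)@RS*1000).round(1)
s,p,r=state();print("tcp",inv(p[:2]),p)
for n,uv,z in [("slot far edge mid",(274.4,184.2),.116),("foot far",(274,155.5),.116)]: print(n,inv(ray("wrist",uv,z)[:2]))
for e,z in ((.032,.0352),(.032,-.0108),(.023,-.0168-.022),(.023,-.0168-.032)):print(e,z,proj("wrist",p+r.apply([-z,0,-e])).round(1))
print("seen handle",110+472/4,110+363/4,"bar",110+348/4)
E
python3 -m inch '[[-1,[0,-0.002,-0.001],[0,0,0]],[-1,[0,-0.002,-0.001],[0,0,0]],[-1,[0,-0.002,-0.001],[0,0,0]],[-1,[0,-0.002,-0.001],[0,0,0]],[-1,[0,-0.002,-0.001],[0,0,0]]]'
python3 - <<'E'
from h import *
inv=lambda w:((w-SH)@RS*1000).round(1)
im=read_camera('wrist')[:,:,::-1]
s,p,r=state();print("tcp",inv(p[:2]),p)
cv2.imwrite("pics/w10c.png",cv2.resize(im[110:270,200:360],None,fx=4,fy=4,interpolation=cv2.INTER_CUBIC))
E
```

```text
tcp [  2.  -44.3] [0.58772769 0.03000097 0.17213098]
slot far edge mid [ 30.4 -43.2]
foot far [ 49.1 -43.1]
0.032 0.0352 [275.5 228.2]
0.032 -0.0108 [276.  197.9]
0.023 -0.0388 [276.3 199.5]
0.023 -0.048799999999999996 [276.3 195.2]
seen handle 228.0 200.75 bar 197.0
t: 11.43
position: [0.5893, 0.0319, 0.1727]
tcp_rot: [0.038, -0.706, 0.038, 0.706]
wrist_force: [0.2, 0.3, -1.0]
grip_width: 0.0139
tcp [  3.3 -42.3] [0.58919406 0.03193045 0.17259154]
```

View pics/w10c.png

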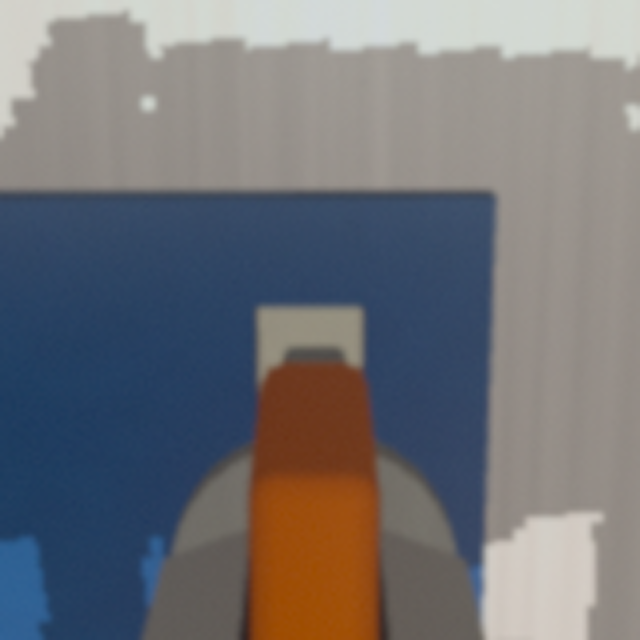

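```bash
python3 -m inch '[[-1,[0.003,-0.0005,-0.001],[0,0,0]],[-1,[0.008,-0.0005,-0.001],[0,0,0]],[-1,[0.012,-0.0005,-0.001],[0,0,0]],[-1,[0.017,-0.0005,-0.001],[0,0,0]],[-1,[0.022,-0.0005,-0.001],[0,0,0]]]'
python3 - <<'E'
from h import *
inv=lambda w:((w-SH)@RS*1000).round(1)
im=read_camera('wrist')[:,:,::-1]
s,p,r=state();print("tcp",inv(p[:2]),p,s["wrist_force"],s["moment"])
delta([*sh(.004,-.042),.1328],-95.8)
cv2.imwrite("pics/w11c.png",cv2.resize(im[110:270,200:360],None,fx=4,fy=4,interpolation=cv2.INTER_CUBIC))
E
```

```text
t: 11.9
position: [0.59, 0.0323, 0.1498]
tcp_rot: [0.038, -0.706, 0.038, 0.707]
wrist_force: [0.1, 0.8, -2.1]
grip_width: 0.0139
tcp [  3.3 -41.8] [0.58927714 0.03242028 0.14854247] [ 0.07797723 -0.59836695 -2.44664906] [ 0.07048766  0.01383003 -0.04578549]
t11.95 pos [0.5893 0.0324 0.1485] yaw_y -96.1 F [ 0.1 -0.6 -2.4] w 0.0136 j [-0.14  0.17  1.76  0.    1.22  1.54]
shift mm [15.7  0.2 -0.7] turn [-0.3  0.2  0. ]
```

View pics/w11c.png

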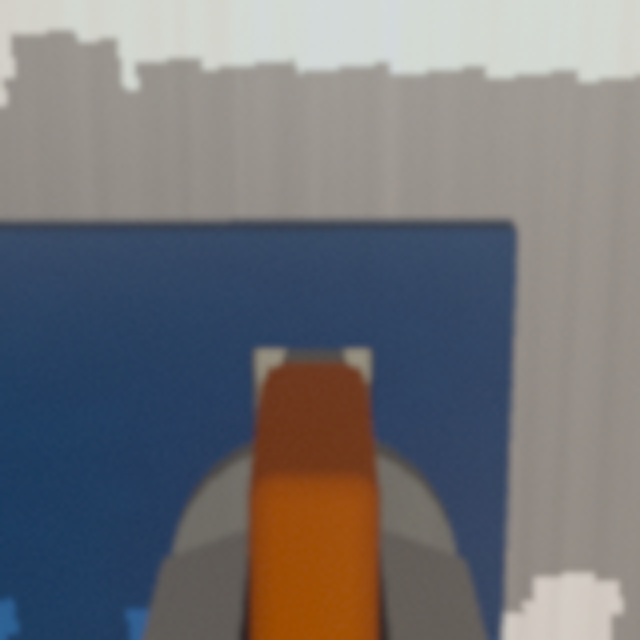

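```bash
python3 -m inch '[[-1,[0.004,0,-0.0005],[0,0,0]],[-1,[0.008,0,-0.0005],[0,0,0]],[-1,[0.012,0,-0.0005],[0,0,0]],[-1,[0.015,0,-0.0005],[0,0,0]],[-1,[0.016,0,-0.0005],[0,0,0]]]'
python3 - <<'E'
from h import *
im=read_camera('wrist')[:,:,::-1]
delta([*sh(.004,-.042),.1328],-95.8)
cv2.imwrite("pics/w12c.png",cv2.resize(im[110:270,200:360],None,fx=4,fy=4,interpolation=cv2.INTER_CUBIC))
E
```

```text
t: 12.37
position: [0.5898, 0.0324, 0.1327]
tcp_rot: [0.038, -0.705, 0.038, 0.707]
wrist_force: [-3.1, 0.7, 4.9]
grip_width: 0.014
t12.42 pos [0.5899 0.0323 0.1328] yaw_y -96.1 F [ 0.3 -0.4 -0.8] w 0.0141 j [-0.14  0.19  1.77 -0.    1.19  1.54]
shift mm [ 0.   0.2 -0.1] turn [-0.3  0.2  0. ]
```

View pics/w12c.png

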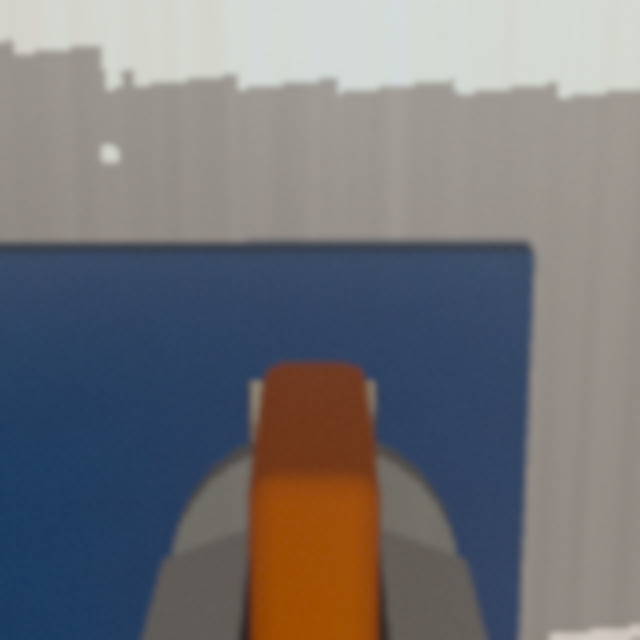

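```bash
python3 -m inch '[[-1,[0.001,0,0],[0,0,0]],[-1,[0.002,0,0],[0,0,0]],[-1,[0.002,0,0],[0,0,0]],[-1,[0.002,0,0],[0,0,0]],[-1,[0.002,0,0],[0,0,0]]]'
```

```text
t: 12.83
position: [0.59, 0.0323, 0.1327]
tcp_rot: [0.038, -0.705, 0.038, 0.707]
wrist_force: [-5.8, 0.0, 8.5]
grip_width: 0.0136
```

```bash
python3 -m inch '[[-1,[0,0,0],[-6,0,0]],[-1,[0,0,0],[-12,0,0]],[-1,[0,0,0],[-18,0,0]],[-1,[0,0,0],[-24,0,0]],[-1,[0,0,0],[-30,0,0]]]'; python3 -c "
from h import *
delta([*sh(.004,-.042),.1328],-5.8)"
```

```text
t: 13.25
position: [0.59, 0.0323, 0.1328]
tcp_rot: [-0.148, -0.69, -0.149, 0.692]
wrist_force: [-0.4, 0.6, -0.4]
grip_width: 0.0138
t13.25 pos [0.59   0.0323 0.1328] yaw_y -65.8 F [-0.4  0.6 -0.4] w 0.0138 j [-0.14  0.19  1.77 -0.    1.19  1.01]
shift mm [-0.   0.1  0.1] turn [-60.    0.1   0.1]
```

```bash
python3 -m inch '[[-1,[0,0,0],[-6,0,0]],[-1,[0,0,0],[-12,0,0]],[-1,[0,0,0],[-18,0,0]],[-1,[0,0,0],[-24,0,0]],[-1,[0,0,0],[-30,0,0]]]'; python3 -m inch '[[-1,[0,0,0],[-6,0,0]],[-1,[0,0,0],[-12,0,0]],[-1,[0,0,0],[-18,0,0]],[-1,[0,0,0],[-24,0,0]],[-1,[0,0,0],[-30,0,0]]]'; python3 -c "
from h import *
delta([*sh(.004,-.042),.1328],-5.8)
cv2.imwrite('pics/w13.png',read_camera('wrist')[:,:,::-1])"
```

```text
t: 13.67
position: [0.5901, 0.0321, 0.1328]
tcp_rot: [-0.323, -0.628, -0.324, 0.63]
wrist_force: [0.0, -0.1, -0.6]
grip_width: 0.014
t: 14.08
position: [0.5899, 0.0323, 0.1328]
tcp_rot: [-0.476, -0.521, -0.478, 0.523]
wrist_force: [-0.5, 0.5, 0.9]
grip_width: 0.0138
t14.08 pos [0.5899 0.0323 0.1328] yaw_y -5.2 F [-0.5  0.5  0.9] w 0.0138 j [-0.14  0.19  1.77 -0.    1.19 -0.05]
shift mm [0.  0.1 0.2] turn [0.6 0.  0.2]
```

View pics/w13.png

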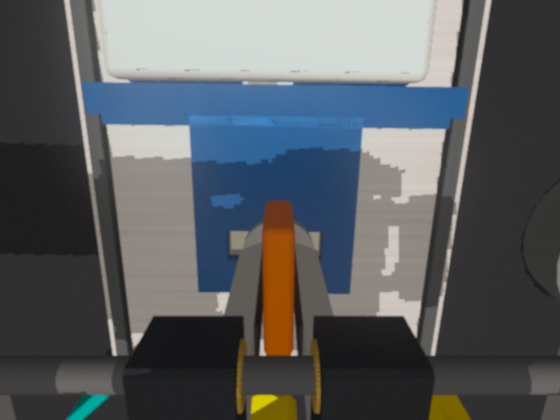

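```bash
python3 -m inch '[[0,[0,0,0],[0,0,0]],[0,[0,0,0],[0,0,0]],[0,[0,0,0],[0,0,0]],[0,[0,0,0],[0,0,0]],[0,[0,0,0],[0,0,0]]]';  python3 -m inch '[[0,[0,0,0],[0,0,0]],[0,[-0.010,0,0],[0,0,0]],[0,[-0.040,0,0],[0,0,0]],[0,[-0.080,0,0],[0,0,0]],[0,[-0.120,0,0],[0,0,0]]]'; python3 -c "
from h import *
delta([*sh(.004,-.13),.3],-5.8)
cv2.imwrite('pics/w14.png',read_camera('wrist')[:,:,::-1])"
```

```text
t: 14.55
position: [0.59, 0.0323, 0.1329]
tcp_rot: [-0.477, -0.521, -0.478, 0.522]
wrist_force: [0.2, -0.1, -0.2]
grip_width: 0.0437
t: 14.97
position: [0.5896, 0.0324, 0.2541]
tcp_rot: [-0.476, -0.52, -0.479, 0.523]
wrist_force: [0.3, 0.0, -0.1]
grip_width: 0.0469
t14.97 pos [0.5896 0.0324 0.2541] yaw_y -5.1 F [ 0.3  0.  -0.1] w 0.0469 j [-0.14  0.07  1.66 -0.    1.41 -0.05]
shift mm [-45.8  -0.9  88.3] turn [0.7 0.  0.3]
```

View pics/w14.png

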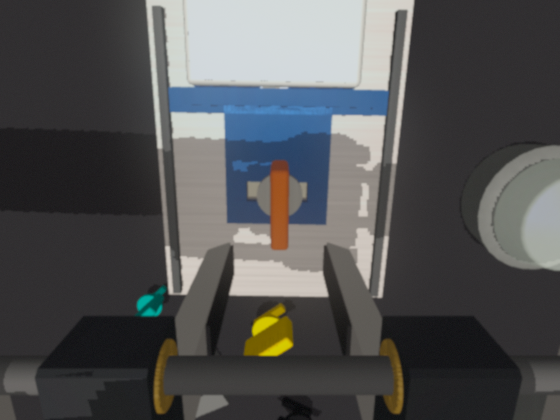

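```bash
python3 -m inch '[[0,[-0.03,0,0.04],[0,0,0]],[0,[-0.06,0,0.08],[0,0,0]],[0,[-0.06,0,0.12],[0,0,0]],[0,[-0.06,0,0.16],[0,0,0]],[0,[-0.06,0,0.20],[0,0,0]]]'; python3 -m inch '[[0,[0,-0.03,0.04],[0,0,0]],[0,[0,-0.06,0.08],[0,0,0]],[0,[0,-0.08,0.11],[0,0,0]],[0,[0,-0.10,0.14],[0,0,0]],[0,[0,-0.12,0.16],[0,0,0]]]'
python3 - <<'E'
from h import *
a=read_camera('top')[:,:,::-1];cv2.imwrite('pics/t15.png',cv2.resize(a[140:290,180:320],None,fx=4,fy=4,interpolation=cv2.INTER_CUBIC));cv2.imwrite('pics/t15f.png',a)
b=read_camera('scene')[:,:,::-1];cv2.imwrite('pics/s15.png',cv2.resize(b[130:270,150:400],None,fx=3.2,fy=3.2,interpolation=cv2.INTER_CUBIC))
E
```

```text
t: 15.43
position: [0.5776, -0.1533, 0.3279]
tcp_rot: [0.483, 0.525, 0.473, -0.518]
wrist_force: [0.6, 0.4, 0.2]
grip_width: 0.0472
t: 15.85
position: [0.4424, -0.3042, 0.327]
tcp_rot: [0.483, 0.525, 0.472, -0.519]
wrist_force: [0.3, -1.6, 0.1]
grip_width: 0.0467
```

View pics/t15.png

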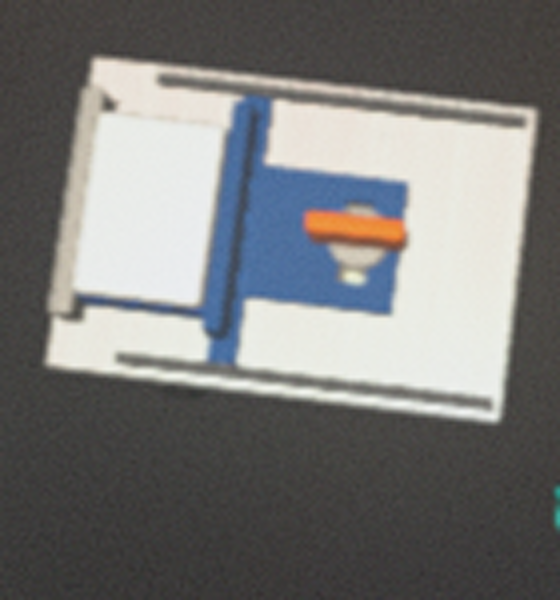

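View pics/s15.png

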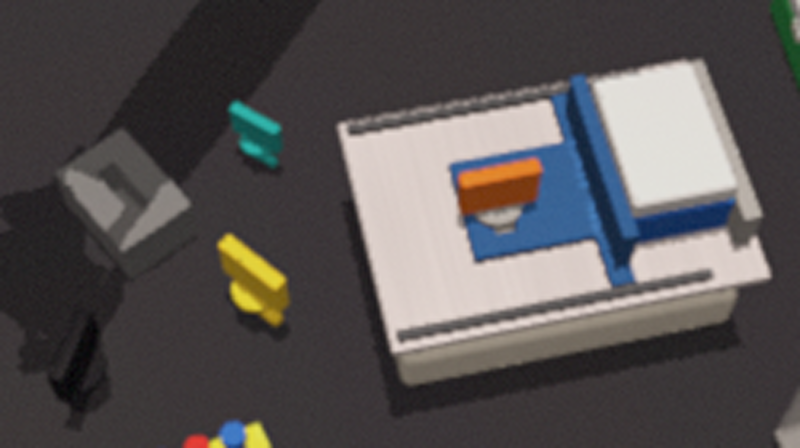

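View pics/t15f.png

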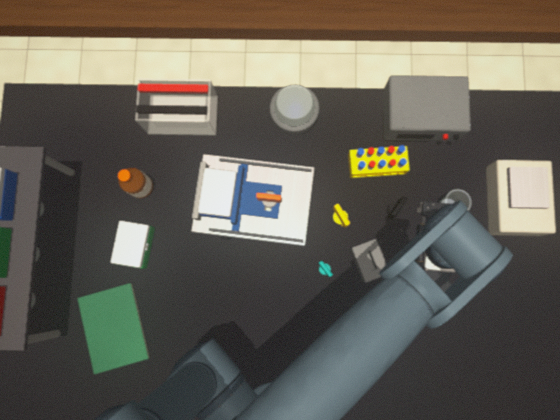

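```bash
python3 - <<'E'
from h import *
inv=lambda w:((w-SH)@RS*1000).round(1)
U=lambda x,y:((x+.5)/4-.5+180,(y+.5)/4-.5+140)
for a in[(485,190),(469,325),(408,182),(391,314)]: print(inv(ray("top",U(*a),.116)[:2]))
P=[ray("top",U(*a),.168)[:2] for a in [(305,224),(407,236)]]
print("handle",[inv(q) for q in P])
s,p,r=state();print(s["t"],np.abs(s["qvel"]).max())
E
python3 -m inch '[[0,[0,0,0],[0,0,0]],[0,[0,0,0],[0,0,0]],[0,[0,0,0],[0,0,0]],[0,[0,0,0],[0,0,0]],[0,[0,0,0],[0,0,0]]]'
python3 -c "
from bench import *
print(sign_off())"
```

```text
[  44.8 -123.1]
[ -46.  -123.3]
[ 44.  -71.9]
[-44.9 -71.7]
handle [array([ -1.2, -12.7]), array([ -1.1, -77.9])]
15.95 0.0801748232870637
t: 16.37
position: [0.442, -0.3043, 0.3269]
tcp_rot: [0.482, 0.526, 0.471, -0.519]
wrist_force: [0.1, -0.3, 0.5]
grip_width: 0.0472
the job is handed in; nothing more can be done
None
```

The box is clamped and the orange toggle is locked in the jaw. I handed the job in at about 16.4 s, with the robot clear of everything. No verdict was reported.

**What I did**
- **Jaw:** I pushed the blue jaw forward with the shut fingers until the box met the steel stop. The force rose from about 6 N to about 25 N there.
- **Toggle:** I took the orange toggle from the grey holder, not the black, turquoise or yellow look-alikes. I lined its crossbar up with the slot in the wrist camera and lowered it until the flange sat on the foot (8.5 N upward). Then I turned it 90° and let go.

**Last checks, from the pictures**
- **Jaw position:** the foot's back edge is at y = -72 mm in the shaker's frame, which puts the jaw at about 0.055 m. The wrist camera put the slot at y = -42.3 mm after the push, which agrees.
- **Disagreement on the jaw:** comparing the top camera's before and after pictures gives only 51.4 mm of travel. That fits if the jaw started about 4 mm forward, but I could not confirm that separately.
- **Toggle:** in the top view the handle lies within 1° of the shaker's y axis, centred at about (-1, -45) mm. It looks upright in the scene view.
- **Box:** it looks flat between the jaw and the stop in both views.
- **Bystanders:** the green box, amber bottle and tube rack look unmoved. The jar and beaker were mostly hidden behind the arm, so I could not check them at the end, but I felt no contact near them.
- **Camera bias:** the wrist and top cameras differed by 3 to 4 mm in x throughout, so I aligned the toggle to the slot by their positions in the same wrist picture.

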